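# Show which cup and which shaker should change places

### The job

The cup caddy has been loaded wrongly, so show the cook what to swap. With the hand pointing straight down and the fingertips about 3 cm above it, point at the small pepper shaker that stands among the dip cups in the caddy and stay there for two seconds; then point in the same way for two seconds at the one dip cup left standing out on the table, and finish with the fingers raised to about 25 cm above the table. Touch and move nothing, and travel high, without dipping the fingertips down over any of the other cups, the label roll or the tall dark shaker.

Things in the scene. Friction and masses are not known exactly. Their poses are not given: they have to be found in the camera images.
- pepper_shaker: the first thing to point at: light steel pepper shaker with a domed, pierced top, 47 mm across, 66 mm high; it stands loose in one of the four compartments of the caddy (which one varies), its top about 69 mm above the table; origin at the centre of its underside, z up along its axis
- lone_cup: the second thing to point at: open steel dip cup, 66 mm across the rim, tapering to 48 mm at the foot, 36 mm high; origin at the centre of its underside, z up along its axis (its yaw means nothing); it stands loose on the table, outside the caddy, on the robot's side of it
- caddy: low open steel caddy, fixed to the table, 87 mm (its x) by 335 mm (its y), walls 24 mm high and 3 mm thick, with a wire grip standing 19 mm out at each end (y); floor 3 mm thick; four compartments in a row along its y, centres at y = -124.5, -41.5, 41.5 and 124.5 mm; origin at the centre of its underside
- cup_a: not to be pointed at: open steel dip cup, 66 mm across the rim, tapering to 48 mm at the foot, 36 mm high; origin at the centre of its underside, z up along its axis (its yaw means nothing); stands loose in a compartment of the caddy, rim about 39 mm above the table
- cup_b: not to be pointed at: like cup_a, in another compartment
- cup_c: not to be pointed at: like cup_a, in another compartment
- label_roll: bystander: roll of white paper labels lying flat on the table, 60 mm across, 25 mm high, cardboard core; origin at the centre of its underside
- dredger: bystander: tall dark steel shaker, 51 mm across, 96 mm high, standing loose on the table outside the caddy; origin at the centre of its underside
Things that resemble listed ones, but are neither listed nor needed, are in the scene too. Leave any pink look-alike of the lone_cup alone. Leave any turquoise look-alike of the pepper_shaker alone.

How it is judged:
By the outcome, as a careful person would: the job done as asked, in the order asked, and still so for the second after the job is handed in, with the robot touching nothing.
It also fails if it takes over 48 s, if anything falls off the work surface, if the arm or the gripper's body presses on something with over 40 N, if the wrist force passes 120 N, or if a joint passes its speed limit or range.

### The arm

A 7-joint arm with a two-finger parallel gripper is mounted at the origin on a cart in front of the work surface, level with it; the furniture and walls round the work are solid. World frame = base frame: x ahead of the robot, y to its left, z up, the work surface at z = 0. Lengths are in m, angles in rad, forces in N, time in s.
With the tool pointing down it reaches from about 0.4 to 0.85 m from the base axis. Payload 10.4 kg.
Tool frame: the origin (TCP) lies between the finger pads, 19 mm behind the fingertips; this is the grasp point; z points along the fingers, y is the line along which they close (so a half turn about z gives the same grasp; the last joint's range is limited). The gripper opens to 85 mm and grips with 20 to 120 N. Pads are 22 mm wide; open, the fingers measure 114 mm over their backs; the gripper's body (76 mm by 85 mm) begins 54 mm behind the grasp point. The pads swing forward as they close: fully open they stand 13 mm farther back than shut.
Start: joints at [1.106, 0.332, -0.065, 1.46, 0.022, 1.35, -0.088], TCP at [0.267, -0.565, 0.25] pointing down, gripper open.
Joint ranges: [-2.6, 2.6], [-0.5, 2.12], [-1.47, 1.34], [0.16, 2.42], [-1.27, 4.41], [0.06, 2.06], [-2.6, 2.6]. Speed limits (rad/s): [2.22, 2.22, 2.79, 2.79, 3.14, 3.14, 3.14].

### API

Orientations are given as a unit quaternion [x, y, z, w].
In Python, from workcell import get_obs, optics, job gives the robot as it stands. The module is installed in compiled form; this text tells all that it offers.
- The arm moves only by the tool send_rows, never from a script. Its argument "plan" is a list that holds one entry, the list of rows, each a list of 7 numbers: the turn, a rotation vector about the tool's x, y, z in units of 1.5 rad (1.0 is 1.5 rad), then the shift along the tool's x, y, z in units of 20 cm (1.0 is 20 cm), then the opening, from 0 (shut) to 1 (fully open). A call has 1 to 20 rows; each row shifts and turns the commanded pose from where the row before left it, along the tool's axes as they then stand; what a row does not reach is not made up. A row lasts 1/12 s, in which the tool goes at most 41.7 mm and 7.16 degrees, less where a joint would pass 70% of its speed; a pose out of reach is approached as far as the arm can. A call with a number of a shift or a turn outside -1 to 1 is refused whole. A call with a gripper value outside its range is refused whole. The fingers move at their own pace and stop on an object; "squeeze" is the grip in N (left out, the last holds). Time passes only in rows, so rows that do not move let the fingers close. It gives the time, the measured TCP pose, the force, the opening and the grip force at its end, in the units of the state.
- get_obs(): the state, without advancing time (a new reading comes with each control period).
- optics.camera(name): name is "scene" or "side" or "wrist"; returns the picture (420x560x3 uint8, red, green, blue); there is no depth.
- optics.get_calibration(name): a dict with "intrinsics" (3x3 intrinsics, pixels), "world_from_camera" (4x4, takes a point from camera to world coordinates); the wrist camera has in their place "T_tool_cam" (4x4, takes a point from camera to tool coordinates, whose origin is the TCP and whose axes are the flange's). Camera axes: x right, y up, looking along -z (the intrinsics and any distortion apply to the point x, -y, -z); pixel columns grow to the right and rows downward; lengths in m; the calibration is good to about 2 mm. A picture is of the moment at which its call begins: read the wrist's pose just before it. get_calibration takes no time and is no camera call.
- job.hand_in(): hands the job in; it is judged then, once.
The state is a dict: "clock": time; "joint_pos": joint angles; "joint_velocities": joint speeds; "tau": joint torques, N m; "position": TCP position; "ee_rot": TCP orientation; "ft_force": force on the tool from outside, world axes, zero at the start; "torque": the same for the moment, N m; "grip_width": opening from 0.0 (shut) to 1.0 (fully open); "grasp_force": force on a finger pad.
Only numpy, scipy, OpenCV 4.12 (cv2) and the standard library are available. Lean on these libraries where they do the work, as an engineer would, in place of code of your own. Each camera call takes 0.05 s, during which the arm holds its last target. There are 200 camera calls.

## Working session

There is one attempt and no reset: what is moved stays moved. The work goes in short steps, Python scripts to look and compute and a tool call to move; the robot and the scene stay as the last step left them, time stands still between calls to the robot, and variables do not carry over. Pictures are saved under pics/ and viewed, at most 10 in all, crops included, and the job is handed in when it is done.

Besides the shell and the picture viewer there is one more tool, called after ">>>" by a JSON object that holds its "name" and its "arguments", one argument or row to a line. send_rows: Moves the arm, as the interface text tells. Its arguments: {"type":"object","properties":{"plan":{"type":"array"},"squeeze":{"type":"number"}},"required":["plan"]}

```bash
mkdir -p pics; python3 - <<'E'
from workcell import get_obs, optics
import cv2, numpy as np
o=get_obs(); print(o['clock'],o['position'],o['ee_rot'],o['grip_width'])
a=optics.camera('scene');b=optics.camera('side')
cv2.imwrite('pics/scene.png',a[:,:,::-1]);cv2.imwrite('pics/side.png',b[:,:,::-1])
for n in('scene','side'):
  c=optics.get_calibration(n);print(n,{k:np.round(v,4).tolist() if not isinstance(v,str) else v for k,v in c.items()})
E
```

```text
0.0 [ 0.267074   -0.56466836  0.24921654] [ 9.75699076e-01  2.19113690e-01 -1.84604912e-04 -6.85875944e-04] 1.0012855105625975
scene {'intrinsics': [[500.7127, 0.0, 282.7096], [0.0, 500.7127, 216.03], [0.0, 0.0, 1.0]], 'world_from_camera': [[0.7191, 0.342, -0.6049, -0.0798], [-0.6945, 0.3245, -0.6421, -0.7165], [-0.0233, 0.8819, 0.4709, 0.5258], [0.0, 0.0, 0.0, 1.0]]}
side {'intrinsics': [[444.1675, 0.0, 280.405], [0.0, 444.1675, 207.2911], [0.0, 0.0, 1.0]], 'world_from_camera': [[-0.9364, 0.1499, -0.3174, 0.2033], [-0.3509, -0.4202, 0.8368, 0.812], [-0.0079, 0.8949, 0.4461, 0.5177], [0.0, 0.0, 0.0, 1.0]]}
```

View pics/scene.png

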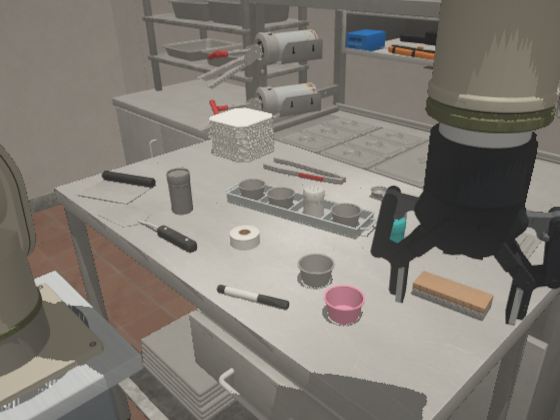

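View pics/side.png

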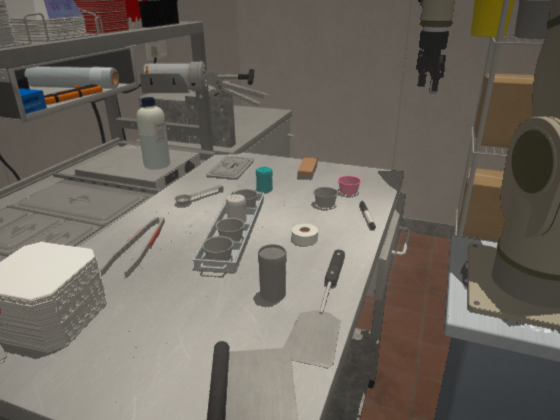

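The scene view shows caddy cups at (252,187), (281,198) and (347,213), and a light shaker among them at (314,200). The dark lone cup is at (316,268), with the pink look-alike at (344,303). The turquoise shaker is at (398,228), the dredger at (180,190) and the roll at (245,237). In the side view the shaker is at (236,207) and the lone cup at (325,197).

The pepper shaker candidates are the light steel one in the caddy and the turquoise one outside it; I take the steel one. The cup candidates are the grey steel one and the pink one, both outside the caddy; I take the grey one. One enlarged crop will confirm both.

```bash
python3 - <<'E'
import cv2, numpy as np
a=cv2.imread('pics/scene.png')[170:320,215:415];b=cv2.imread('pics/side.png')[155:305,190:390]
r=lambda i:cv2.resize(i,(800,600),interpolation=cv2.INTER_CUBIC)
A=cv2.resize(a[:,:],None,fx=4,fy=4,interpolation=cv2.INTER_CUBIC);cv2.imwrite('pics/ca.png',A)
cv2.imwrite('pics/cb.png',cv2.resize(b,None,fx=4,fy=4,interpolation=cv2.INTER_CUBIC))
E
```

```text
(no output)
```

View pics/ca.png

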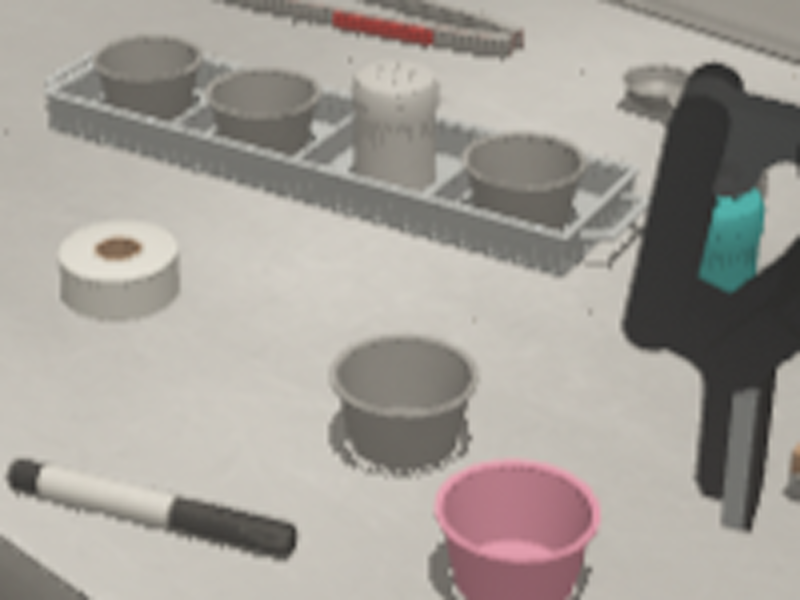

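View pics/cb.png

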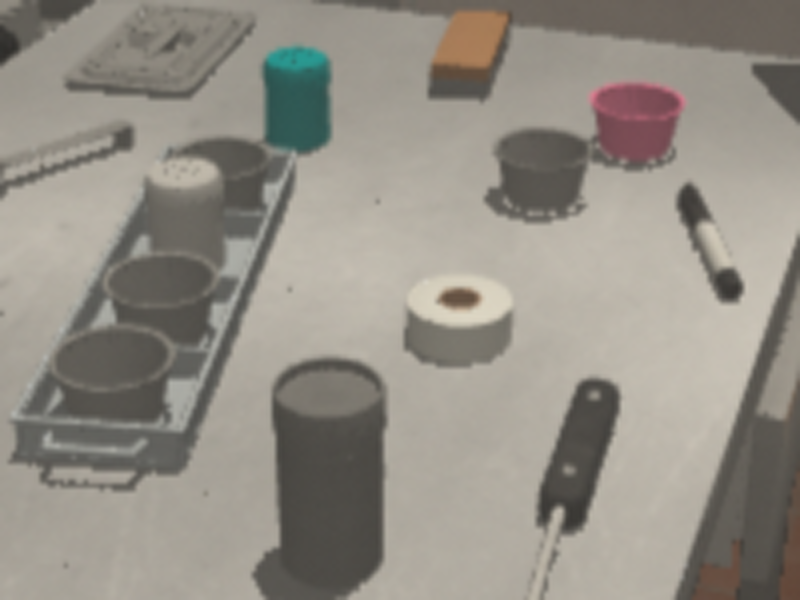

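The crops confirm the choice: the light, pierced-top steel shaker is in the caddy's third compartment, and the grey steel cup stands alone with the pink one beside it. Next I triangulate from the rim and dome centres.

```bash
cat > tri.py <<'E'
from workcell import optics
import numpy as np
def ray(n,p):
    c=optics.get_calibration(n);K=np.array(c['intrinsics']);T=np.array(c['world_from_camera'])
    d=np.linalg.inv(K)@[p[0],p[1],1];d=T[:3,:3]@(d*[1,-1,-1]);return T[:3,3],d/np.linalg.norm(d)
def plane(n,p,z):
    o,d=ray(n,p);return o+d*(z-o[2])/d[2]
def tri(p,q):
    (o,d),(u,e)=ray('scene',p),ray('side',q)
    s=np.linalg.lstsq(np.c_[d,-e],u-o,rcond=None)[0];a=o+s[0]*d;b=u+s[1]*e
    return (a+b)/2,np.linalg.norm(a-b)
E
python3 - <<'E'
from tri import *
print('keys',list(optics.get_calibration('scene')))
S=lambda x,y:(215+x/4,170+y/4);D=lambda x,y:(190+x/4,155+y/4)
for n,p,q,z in [('shaker',S(396,82),D(185,173),.066),('lone',S(404,375),D(544,155),.036),('c1',S(149,63),D(112,358),.039),('c2',S(264,97),D(161,285),.039),('c3',S(525,162),D(226,158),.039),('roll',S(119,250),D(459,300),.025),('dredger',(179,174),D(329,388),.096),('pink',S(518,508),D(637,105),.036)]:
    t,g=tri(p,q);print(n,t.round(4),'gap',g.round(4),plane('scene',p,z).round(4)[:2],plane('side',q,z).round(4)[:2])
E
```

```text
keys ['intrinsics', 'world_from_camera']
shaker [ 0.6431 -0.0502  0.0632] gap 0.0005 [ 0.6382 -0.0545] [ 0.6407 -0.0452]
lone [ 0.4671 -0.2164  0.0321] gap 0.0045 [ 0.4661 -0.2192] [ 0.4626 -0.2046]
c1 [0.6075 0.1145 0.0351] gap 0.0013 [0.6009 0.1071] [0.6051 0.1194]
c2 [0.621  0.0317 0.0341] gap 0.0013 [0.6152 0.0249] [0.616  0.0403]
c3 [ 0.6548 -0.1307  0.0374] gap 0.0023 [ 0.6544 -0.1316] [ 0.6518 -0.1256]
roll [ 0.4634 -0.0267  0.0233] gap 0.001 [ 0.4623 -0.0287] [ 0.462  -0.0232]
dredger [0.4575 0.185  0.0912] gap 0.0 [0.4516 0.1751] [0.4547 0.192 ]
pink [ 0.4275 -0.3147  0.0333] gap 0.0039 [ 0.4275 -0.316 ] [ 0.4242 -0.3052]
```

>>> {"name": "send_rows", "arguments": {
  "plan": [
    [[0, 0, 0, 0.08, -0.042, 0, 0], [0, 0, 0, 0.08, -0.042, 0, 0], [0, 0, 0, 0.155, -0.085, 0, 0], [0, 0, 0, 0.155, -0.085, 0, 0], [0, 0, 0, 0.155, -0.085, 0, 0], [0, 0, 0, 0.155, -0.085, 0, 0], [0, 0, 0, 0.155, -0.085, 0, 0], [0, 0, 0, 0.155, -0.085, 0, 0], [0, 0, 0, 0.155, -0.085, 0, 0], [0, 0, 0, 0.155, -0.085, 0, 0], [0, 0, 0, 0.155, -0.085, 0, 0], [0, 0, 0, 0.155, -0.085, 0, 0], [0, 0, 0, 0.155, -0.085, 0, 0], [0, 0, 0, 0.155, -0.085, 0, 0], [0, 0, 0, 0.155, -0.085, 0, 0], [0, 0, 0, 0.155, -0.085, 0, 0], [0, 0, 0, 0.155, -0.085, 0, 0], [0, 0, 0, 0.155, -0.085, 0, 0], [0, 0, 0, 0.08, -0.042, 0, 0], [0, 0, 0, 0.08, -0.042, 0, 0]]
  ]
}}

```text
clock: 1.77
position: [0.6434, -0.047, 0.2493]
ee_rot: [0.975, 0.22, -0.0, -0.0]
ft_force: [-1.0, 0.8, -0.3]
grip_width: -0.002
grasp_force: 0.0
```

>>> {"name": "send_rows", "arguments": {
  "plan": [
    [[0, 0, 0, 0, 0, 0, 0], [0, 0, 0, 0, 0, 0, 0], [0, 0, 0, 0, 0, 0, 0]]
  ]
}}

```text
clock: 2.02
position: [0.6424, -0.0503, 0.2496]
ee_rot: [0.976, 0.219, -0.0, 0.0]
ft_force: [0.8, 0.2, -0.0]
grip_width: 0.001
grasp_force: 0.0
```

```bash
python3 - <<'E'
from workcell import get_obs, optics
import cv2, numpy as np
from scipy.spatial.transform import Rotation as R
o=get_obs(); M=R.from_quat(o['ee_rot']).as_matrix();p=np.array(o['position'])
w=optics.camera('wrist');a=optics.camera('side')
cv2.imwrite('pics/w1.png',np.vstack([w[:,:,::-1]]));cv2.imwrite('pics/s2.png',a[:,:,::-1])
c=optics.get_calibration('wrist');T=np.eye(4);T[:3,:3]=M;T[:3,3]=p;T=T@np.array(c['T_tool_cam']);K=np.array(c['intrinsics'])
for q in [(.642,-.050,.066),(.466,-.214,.036),(.655,-.131,.039)]:
  v=T[:3,:3].T@(np.array(q)-T[:3,3])*[1,-1,-1];v=K@v;print(q,(v[:2]/v[2]).round(1))
print(o['clock'],p.round(4),M.round(3).tolist(),o['grip_width'],o['joint_pos'])
print(T.round(4).tolist(),K.round(2).tolist(),list(c))
E
```

```text
(0.642, -0.05, 0.066) [278.6 194.8]
(0.466, -0.214, 0.036) [333.8 360.1]
(0.655, -0.131, 0.039) [347.9 209.6]
2.0167 [ 0.6424 -0.0503  0.2496] [[0.904, 0.427, -0.001], [0.427, -0.904, -0.001], [-0.001, 0.0, -1.0]] 0.0005959883782314345 [ 0.3253941   0.40957735 -0.43144781  1.38621623  0.17088513  1.38334473
 -1.2362639 ]
[[0.4271, 0.8728, 0.2364, 0.7014], [-0.9042, 0.4124, 0.111, -0.0213], [-0.0006, -0.2611, 0.9653, 0.3746], [0.0, 0.0, 0.0, 1.0]] [[305.86, 0.0, 277.83], [0.0, 305.86, 211.29], [0.0, 0.0, 1.0]] ['intrinsics', 'T_tool_cam']
```

View pics/w1.png

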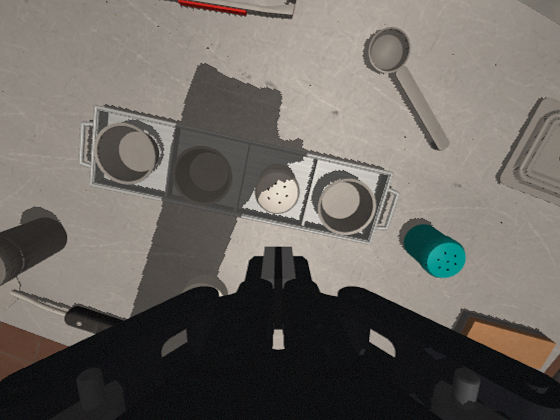

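The wrist view shows the pierced shaker top at (279,191), 4 px from the prediction, so I nudge +2 mm in tool x. The fingers are shut at (279,250). I descend and then hold.

>>> {"name": "send_rows", "arguments": {
  "plan": [
    [[0, 0, 0, 0.01, 0, 0.03, 0], [0, 0, 0, 0, 0, 0.07, 0], [0, 0, 0, 0, 0, 0.08, 0], [0, 0, 0, 0, 0, 0.08, 0], [0, 0, 0, 0, 0, 0.08, 0], [0, 0, 0, 0, 0, 0.08, 0], [0, 0, 0, 0, 0, 0.08, 0], [0, 0, 0, 0, 0, 0.07, 0], [0, 0, 0, 0, 0, 0.05, 0], [0, 0, 0, 0, 0, 0.03, 0], [0, 0, 0, 0, 0, 0.01, 0], [0, 0, 0, 0, 0, 0, 0], [0, 0, 0, 0, 0, 0, 0], [0, 0, 0, 0, 0, 0, 0]]
  ]
}}

```text
clock: 3.28
position: [0.6451, -0.0485, 0.1189]
ee_rot: [0.976, 0.219, 0.001, 0.0]
ft_force: [-0.3, 0.6, -0.1]
grip_width: 0.005
grasp_force: 0.0
```

```bash
python3 - <<'E'
from workcell import get_obs, optics
import cv2, numpy as np
a=optics.camera('scene');b=optics.camera('side')
f=lambda i:cv2.resize(i[:,:,::-1],(400,400),interpolation=cv2.INTER_CUBIC)
cv2.imwrite('pics/p1.png',np.hstack([f(a[130:250,254:374]),f(b[130:250,176:296])]))
E
```

```text
(no output)
```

View pics/p1.png

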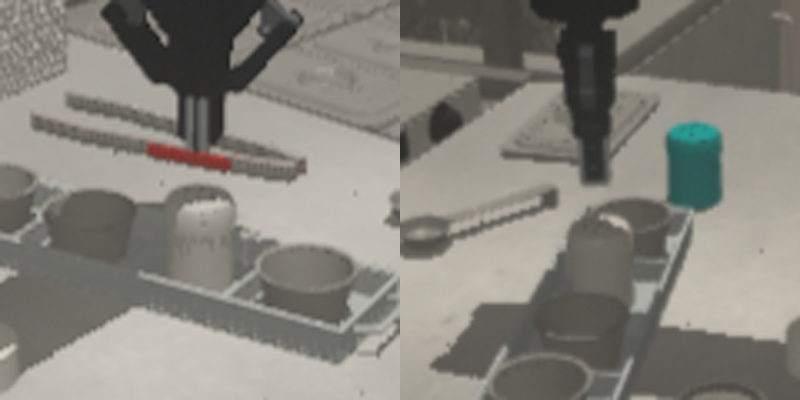

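The fingertips are centred over the steel shaker: tips at (200,150) and dome at (200,190) in the left half, with a gap of about 3 cm. I hold over 2 s, rise, then travel to the lone cup.

>>> {"name": "send_rows", "arguments": {
  "plan": [
    [[0, 0, 0, 0, 0, 0, 0], [0, 0, 0, 0, 0, 0, 0], [0, 0, 0, 0, 0, 0, 0], [0, 0, 0, 0, 0, 0, 0], [0, 0, 0, 0, 0, 0, 0], [0, 0, 0, 0, 0, 0, 0], [0, 0, 0, 0, 0, 0, 0], [0, 0, 0, 0, 0, 0, 0], [0, 0, 0, 0, 0, 0, 0], [0, 0, 0, 0, 0, 0, 0], [0, 0, 0, 0, 0, 0, 0], [0, 0, 0, 0, 0, 0, 0], [0, 0, 0, 0, 0, 0, 0], [0, 0, 0, 0, 0, 0, 0], [0, 0, 0, 0, 0, 0, 0], [0, 0, 0, 0, 0, 0, 0], [0, 0, 0, 0, 0, 0, 0], [0, 0, 0, 0, 0, 0, 0], [0, 0, 0, 0, 0, 0, 0], [0, 0, 0, 0, 0, 0, 0]]
  ]
}}

```text
clock: 5.05
position: [0.6446, -0.0485, 0.118]
ee_rot: [0.976, 0.219, 0.0, 0.0]
ft_force: [-0.2, -0.3, 0.1]
grip_width: -0.003
grasp_force: 0.0
```

>>> {"name": "send_rows", "arguments": {
  "plan": [
    [[0, 0, 0, 0, 0, 0, 0], [0, 0, 0, 0, 0, 0, 0], [0, 0, 0, 0, 0, 0, 0], [0, 0, 0, 0, 0, 0, 0], [0, 0, 0, 0, 0, 0, 0], [0, 0, 0, 0, 0, 0, 0], [0, 0, 0, 0, 0, 0, 0], [0, 0, 0, 0, 0, 0, 0], [0, 0, 0, 0, 0, -0.04, 0], [0, 0, 0, 0, 0, -0.08, 0], [0, 0, 0, 0, 0, -0.1, 0], [0, 0, 0, 0, 0, -0.1, 0], [0, 0, 0, 0, 0, -0.1, 0], [0, 0, 0, 0, 0, -0.1, 0], [0, 0, 0, 0, 0, -0.08, 0], [0, 0, 0, 0, 0, -0.05, 0], [0, 0, 0, 0, 0, 0, 0], [0, 0, 0, 0, 0, 0, 0]]
  ]
}}

```text
clock: 6.55
position: [0.6447, -0.0484, 0.248]
ee_rot: [0.976, 0.219, 0.0, 0.0]
ft_force: [0.3, 0.1, -1.3]
grip_width: -0.001
grasp_force: 0.0
```

>>> {"name": "send_rows", "arguments": {
  "plan": [
    [[0, 0, 0, -0.05, 0.015, 0, 0], [0, 0, 0, -0.1, 0.035, 0, 0], [0, 0, 0, -0.12, 0.038, 0, 0], [0, 0, 0, -0.12, 0.038, 0, 0], [0, 0, 0, -0.12, 0.038, 0, 0], [0, 0, 0, -0.12, 0.038, 0, 0], [0, 0, 0, -0.12, 0.038, 0, 0], [0, 0, 0, -0.12, 0.038, 0, 0], [0, 0, 0, -0.12, 0.038, 0, 0], [0, 0, 0, -0.1, 0.035, 0, 0], [0, 0, 0, -0.05, 0.015, 0, 0], [0, 0, 0, -0.02, 0.005, 0, 0], [0, 0, 0, 0, 0, 0, 0], [0, 0, 0, 0, 0, 0, 0], [0, 0, 0, 0, 0, 0, 0]]
  ]
}}

```text
clock: 7.8
position: [0.4674, -0.2135, 0.2478]
ee_rot: [0.975, 0.22, 0.0, -0.0]
ft_force: [-0.2, 0.7, 0.2]
grip_width: -0.002
grasp_force: 0.0
```

```bash
python3 - <<'E'
from workcell import get_obs, optics
import cv2, numpy as np
from scipy.spatial.transform import Rotation as R
o=get_obs(); M=R.from_quat(o['ee_rot']).as_matrix();p=np.array(o['position'])
w=optics.camera('wrist')
cv2.imwrite('pics/w2.png',w[:,:,::-1])
c=optics.get_calibration('wrist');T=np.eye(4);T[:3,:3]=M;T[:3,3]=p;T=T@np.array(c['T_tool_cam']);K=np.array(c['intrinsics'])
for q in [(.466,-.214,.036)]:
  v=T[:3,:3].T@(np.array(q)-T[:3,3])*[1,-1,-1];v=K@v;print(q,(v[:2]/v[2]).round(1))
print(o['clock'],p.round(4))
E
```

```text
(0.466, -0.214, 0.036) [278.9 190.9]
7.8 [ 0.4674 -0.2135  0.2478]
```

View pics/w2.png

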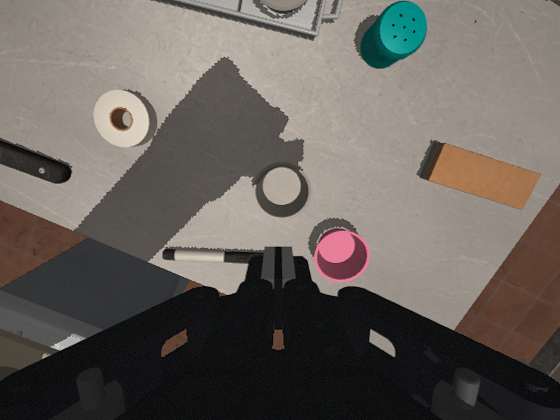

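The grey cup's rim centre is at (281,189), 2 px from the prediction; pink is at (342,255), the roll at (121,118). I descend and hold.

>>> {"name": "send_rows", "arguments": {
  "plan": [
    [[0, 0, 0, 0, 0.01, 0.03, 0], [0, 0, 0, 0, 0, 0.07, 0], [0, 0, 0, 0, 0, 0.1, 0], [0, 0, 0, 0, 0, 0.1, 0], [0, 0, 0, 0, 0, 0.1, 0], [0, 0, 0, 0, 0, 0.1, 0], [0, 0, 0, 0, 0, 0.1, 0], [0, 0, 0, 0, 0, 0.08, 0], [0, 0, 0, 0, 0, 0.07, 0], [0, 0, 0, 0, 0, 0.04, 0], [0, 0, 0, 0, 0, 0.02, 0], [0, 0, 0, 0, 0, 0, 0], [0, 0, 0, 0, 0, 0, 0], [0, 0, 0, 0, 0, 0, 0]]
  ]
}}

```text
clock: 9.02
position: [0.4681, -0.2167, 0.0868]
ee_rot: [0.976, 0.219, 0.001, 0.0]
ft_force: [0.5, 0.1, -0.7]
grip_width: -0.003
grasp_force: 0.0
```

```bash
python3 - <<'E'
from workcell import get_obs, optics
import cv2, numpy as np
a=optics.camera('scene');b=optics.camera('side')
f=lambda i:cv2.resize(i[:,:,::-1],(400,400),interpolation=cv2.INTER_CUBIC)
cv2.imwrite('pics/p2.png',np.hstack([f(a[190:310,256:376]),f(b[120:240,266:386])]))
E
```

```text
(no output)
```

View pics/p2.png

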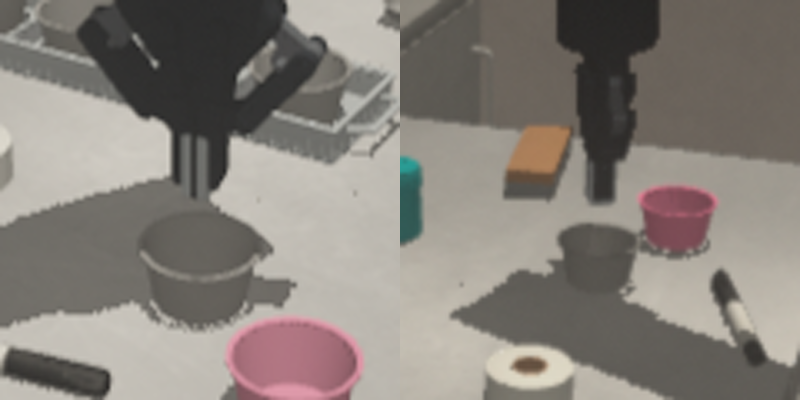

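The tips, at (195,195), are centred above the grey cup, rim at (200,245), about 3 cm up, and nothing is touched. I hold, then raise to 25 cm at the fingertips.

>>> {"name": "send_rows", "arguments": {
  "plan": [
    [[0, 0, 0, 0, 0, 0, 0], [0, 0, 0, 0, 0, 0, 0], [0, 0, 0, 0, 0, 0, 0], [0, 0, 0, 0, 0, 0, 0], [0, 0, 0, 0, 0, 0, 0], [0, 0, 0, 0, 0, 0, 0], [0, 0, 0, 0, 0, 0, 0], [0, 0, 0, 0, 0, 0, 0], [0, 0, 0, 0, 0, 0, 0], [0, 0, 0, 0, 0, 0, 0], [0, 0, 0, 0, 0, 0, 0], [0, 0, 0, 0, 0, 0, 0], [0, 0, 0, 0, 0, 0, 0], [0, 0, 0, 0, 0, 0, 0], [0, 0, 0, 0, 0, 0, 0], [0, 0, 0, 0, 0, 0, 0], [0, 0, 0, 0, 0, 0, 0], [0, 0, 0, 0, 0, 0, 0], [0, 0, 0, 0, 0, 0, 0], [0, 0, 0, 0, 0, 0, 0]]
  ]
}}

```text
clock: 10.78
position: [0.4675, -0.2165, 0.086]
ee_rot: [0.976, 0.219, 0.0, 0.0]
ft_force: [0.2, -0.4, -0.4]
grip_width: -0.001
grasp_force: 0.0
```

>>> {"name": "send_rows", "arguments": {
  "plan": [
    [[0, 0, 0, 0, 0, 0, 0], [0, 0, 0, 0, 0, 0, 0], [0, 0, 0, 0, 0, 0, 0], [0, 0, 0, 0, 0, 0, 0], [0, 0, 0, 0, 0, 0, 0], [0, 0, 0, 0, 0, 0, 0], [0, 0, 0, 0, 0, 0, 0], [0, 0, 0, 0, 0, 0, 0], [0, 0, 0, 0, 0, -0.04, 0], [0, 0, 0, 0, 0, -0.08, 0], [0, 0, 0, 0, 0, -0.12, 0], [0, 0, 0, 0, 0, -0.13, 0], [0, 0, 0, 0, 0, -0.13, 0], [0, 0, 0, 0, 0, -0.13, 0], [0, 0, 0, 0, 0, -0.12, 0], [0, 0, 0, 0, 0, -0.1, 0], [0, 0, 0, 0, 0, -0.05, 0], [0, 0, 0, 0, 0, -0.02, 0], [0, 0, 0, 0, 0, 0, 0], [0, 0, 0, 0, 0, 0, 0]]
  ]
}}

```text
clock: 12.45
position: [0.4671, -0.2164, 0.269]
ee_rot: [0.976, 0.219, -0.001, -0.0]
ft_force: [-0.6, -0.9, -0.3]
grip_width: 0.001
grasp_force: 0.0
```

>>> {"name": "send_rows", "arguments": {
  "plan": [
    [[0, 0, 0, 0, 0, 0, 0], [0, 0, 0, 0, 0, 0, 0], [0, 0, 0, 0, 0, 0, 0], [0, 0, 0, 0, 0, 0, 0]]
  ]
}}

```text
clock: 12.78
position: [0.4673, -0.2165, 0.2695]
ee_rot: [0.976, 0.219, -0.0, -0.0]
ft_force: [0.7, -0.5, 0.4]
grip_width: 0.005
grasp_force: 0.0
```

```bash
python3 - <<'E'
from workcell import get_obs, job
o=get_obs();print(o['clock'],o['position'])
if abs(o['position'][2]-.269)<.012: print(job.hand_in())
E
```

```text
12.7833 [ 0.46732348 -0.21646061  0.26948738]
the job is handed in; nothing more can be done
None
```

I pointed at the pepper shaker in the caddy, then at the lone steel cup, holding about 3 cm above each for over two seconds, then raised the fingertips to about 25 cm and handed the job in at 12.8 s with no sign of contact.

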